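# Rock a pendulum angle gauge on a round-topped stud to its set mark and hold

### The arm

A 7-joint arm with a two-finger parallel gripper is mounted at the origin on a cart in front of the work surface, level with it; the furniture and walls round the work are solid. World frame = base frame: x ahead of the robot, y to its left, z up, the work surface at z = 0. Lengths are in m, angles in rad, forces in N, time in s.
With the tool pointing down it reaches from about 0.4 to 0.85 m from the base axis. Payload 10.4 kg.
Tool frame: the origin (TCP) lies on the centre line of the jaws, within the pads' length; the fingertips stand 8 mm ahead of it and the grasp point (between the pads) lies 11 mm behind it (r.nose_length is the distance from the TCP to the fingertips, in m); z points along the fingers, y is the direction in which the jaws open and shut (so a half turn about z gives the same grasp; the last joint's range is limited). The gripper opens to 87 mm and grips with 3 to 60 N. Pads are 19 mm wide; open, the fingers measure 117 mm over their backs; the gripper's body (75 mm by 190 mm) begins 51 mm behind the grasp point.
Start: joints at [1.245, 0.332, -0.065, 1.46, 0.022, 1.35, -0.088], TCP at [0.186, -0.597, 0.231] pointing down, gripper open.
Joint ranges: [-2.6, 2.6], [-0.5, 2.12], [-1.47, 1.34], [0.16, 2.42], [-1.27, 4.41], [0.06, 2.06], [-2.6, 2.6]. Speed limits (rad/s): [2.22, 2.22, 2.79, 2.79, 3.14, 3.14, 3.14].

### API

Orientations are given as a unit quaternion [x, y, z, w].
In Python, from bench import r, imaging, job gives the robot as it stands. The module is installed in compiled form; this text tells all that it offers.
- The arm moves only by the tool servo_tool, never from a script. Its argument "deltas" is text: rows parted by semicolons, each of 7 numbers parted by spaces: the shift along the world's x, y, z in units of 40 mm (1.0 is 40 mm), then the turn, a rotation vector about the world's x, y, z in units of 8 degrees (1.0 is 8 degrees), then the closure, from 0 (fully open) to 1 (shut). In form: x y z rx ry rz hand; .... A call has 1 to 5 rows; each row shifts and turns the commanded pose from where the row before left it; what a row does not reach is not made up. A row lasts 1/8 s, in which the tool goes at most 62.5 mm and 10.7 degrees, less where a joint would pass 70% of its speed; a pose out of reach is approached as far as the arm can. A call is refused whole if a number of a shift passes 1 or a number of a turn 1, either way. A call with a gripper value outside its range is refused whole. The fingers move at their own pace and stop on an object; "newtons" is the grip in N (left out, the last holds). Time passes only in rows, so rows that do not move let the fingers close. It gives the time, the measured TCP pose, the force and the opening at its end, in the units of the state.
- r.read_state(): the state, without advancing time (a new reading comes with each control period).
- imaging.camera(name): name is "scene" or "side" or "wrist"; returns a dict with "color" (420x560x3 uint8, red, green, blue), "z_map" (420x560 float32, m along the optical axis (not along the pixel's ray), 0 where there is no reading), "camera_matrix" (3x3 intrinsics, pixels), "R" (3x3) and "t" (3): a world point X has camera coordinates R X + t. Camera axes: x right, y down, z forward; pixel columns grow to the right and rows downward; lengths in m; the calibration is good to about 2 mm. The wrist camera is an equidistant fisheye: a pixel r from the principal point sees the ray r / f radians off the axis. A picture is of the moment at which its call begins.
- job.close_job(): hands the job in, once; it reports no verdict.
The state is a dict: "time": time; "joint_positions": joint angles; "joint_vel": joint speeds; "joint_torque": joint torques, N m; "ee_pos": TCP position; "eef_rot": TCP orientation; "ft_force": force on the tool from outside, world axes, zero at the start; "torque": the same for the moment, N m; "width": finger opening in m.
Only numpy, scipy, OpenCV 4.12 (cv2) and the standard library are available. Lean on these libraries where they do the work, as an engineer would, in place of code of your own. Each camera call takes 0.05 s, during which the arm holds its last target. There are 200 camera calls.

### The job

Pick the pendulum angle gauge up by its handle and set the V-groove of its base astride the round top of the stud, midway along the stud and in line with it. Keeping it seated there, first rock it until the hanging pointer stands at the round end pin on the right of the scale for a moment, to see that it swings freely, then rock it the other way until the pointer settles on the square marker tab on the left. Finish holding the gauge there by its handle, still resting on the stud without bearing down hard; leave the vial, the bottle and the tape roll alone.

Things in the scene. Friction and masses are not known exactly. Their poses are not given: they have to be found in the camera images.
- gauge: Loose upright angle gauge, 0.35 kg: white face in a grey frame, 100 wide (y) x 50 deep (x) x 168 mm tall. Origin: centre of underside; z up, -x the face side (to the robot within 0.4 rad at first), +y left as seen facing the dial. Base 90 mm wide, 26 mm high; under it a 90-degree V-groove along x: 36 mm wide at the underside, apex 18 mm up. Frame top at 122 mm.
- grip (a point): Grasp point in the gauge's black handle, an upright flat-sided block 24 mm wide (y), 36 mm deep (x), 46 mm tall, central on the frame: 146 mm above the gauge's underside, 22 mm below the handle's top, 24 mm above the frame. Fingers close along the gauge's y (24 mm). Axes as the gauge's.
- groove (a point): Point of the gauge on its centre line 3.9 mm above the underside, where the axis of a 20 mm round bar lies when fully seated in the V-groove (142.1 mm below point grip). Axes as the gauge's.
- stand: Fixed steel stand. Origin: centre of its underside, on the worktop. Foot plate 110 x 100 x 10 mm; on it an upright stud 20 mm thick (y), 80 mm long (x), with a half-round top of 10 mm radius along x, whose crest is 65 mm above the worktop. x runs along the stud, z up.
- stud_axis (a point): Middle of the stud on the axis of its half-round top, 55 mm above the worktop. Axes as the stand's. The gauge rocks about the x axis here; groove and stud_axis coincide when it is seated.
- pointer (a joint): Pendulum pointer, hinged about the gauge's x axis 100 mm above its underside, 62 mm long with a round bob, rad. Hangs plumb after a short damped swing (about 2.5 Hz, settles in 2 s). 0 when the gauge is upright, positive with its tip to the gauge's +y. Rolling the gauge by +a about its own x (right-handed) makes it read -a: top tipped to the left (+y) makes it positive.
- tab (a joint): Angle of the square marker tab on the scale, same zero and sign as the pointer, 0.17 to 0.36 rad; stiff, stays put in the gauge. The pointer is on the tab when both angles are equal.
- pointer_tip (a point): Tip of the pointer, 62 mm from its pivot.
- tab_mark (a point): Inner point of the square tab (10 mm wide, dark steel), 62 mm from the pivot: meets pointer_tip when the pointer is on the tab.
- end_pin (a point): Point of the scale just inside the fixed round end pin (6 mm dia., dark steel), 62 mm from the pivot on the gauge's -y side (right as seen facing the dial), at pointer value -0.30 rad.
- vial: Bystander: small upright glass vial with black cap, 22 mm dia., 51 mm tall; origin centre of underside.
- tape_roll: Bystander: roll of tape lying flat, 98 mm dia., 25 mm high; origin centre of underside.
- bottle: Bystander: white square bottle with black cap, 49 x 49 x 116 mm, upright; origin centre of underside.
Things that resemble listed ones, but are neither listed nor needed, are in the scene too. Leave any green look-alike of the gauge alone.

How it is judged:
By the outcome, as a careful person would: the job done as asked, in the order asked, and still so for the second after the job is handed in, while the arm keeps its last pose, push and grip.
It also fails if it takes over 58 s, if anything falls off the work surface, if the arm or the gripper's body presses on something with over 40 N, if the wrist force passes 120 N, or if a joint passes its speed limit or range.

## Working session

There is one attempt and no reset: what is moved stays moved. The work goes in short steps, Python scripts to look and compute and a tool call to move; the robot and the scene stay as the last step left them, time stands still between calls to the robot, and variables do not carry over. Pictures are saved under pics/ and viewed, about 8 in all and at most 12, crops included, and the job is handed in when it is done.

Besides the shell and the picture viewer there is one more tool, called after "Request:" as name(argument=value, ...) on one line, values as JSON. servo_tool: Moves the arm, as the interface text tells. Its arguments: {"type":"object","properties":{"deltas":{"type":"string"},"newtons":{"type":"number"}},"required":["deltas"]}

```bash
mkdir -p pics; cat > h.py <<'E'
from bench import r, imaging, job
import numpy as np, cv2
from scipy.spatial.transform import Rotation as Rn
def save(n,im): cv2.imwrite('pics/'+n+'.png',cv2.cvtColor(im,cv2.COLOR_RGB2BGR))
def cloud(d):
    K=d['camera_matrix'];z=d['z_map'];v,u=np.mgrid[:z.shape[0],:z.shape[1]]
    P=np.stack([(u-K[0,2])/K[0,0]*z,(v-K[1,2])/K[1,1]*z,z],-1)
    W=(P-d['t'])@d['R']; W[z==0]=np.nan
    return W
def st():
    s=r.read_state();print(s['time'],np.round(s['ee_pos'],4),np.round(s['eef_rot'],4),np.round(s['ft_force'],2),s['width'],np.round(s['joint_positions'],3))
E
python3 - <<'E'
from h import *
for n in('scene','side'):
    d=imaging.camera(n);save(n,d['color']);np.savez(n,**d);print(n,-d['R'].T@d['t'],d['R'][2],d['camera_matrix'][0,0])
st();print(r.nose_length)
E
```

```text
scene [ 0.03415531 -1.14893877  1.41007688] [ 0.31041102  0.61007419 -0.72900924] 494.0953357140563
side [0.25872169 0.93834206 0.82970689] [ 0.23982638 -0.79702262 -0.55429077] 431.038577169336
0.1 [ 0.1863 -0.5963  0.2298] [ 9.886e-01  1.508e-01 -1.000e-04 -6.000e-04] [ 0.63 -0.13  0.82] 0.08709242135768235 [ 1.245  0.333 -0.065  1.461  0.022  1.35  -0.088]
0.008
```

View pics/scene.png

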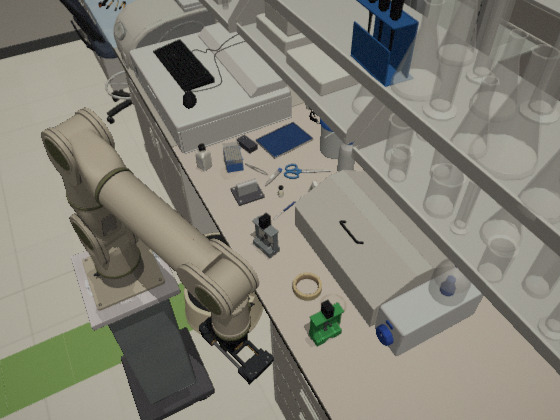

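View pics/side.png

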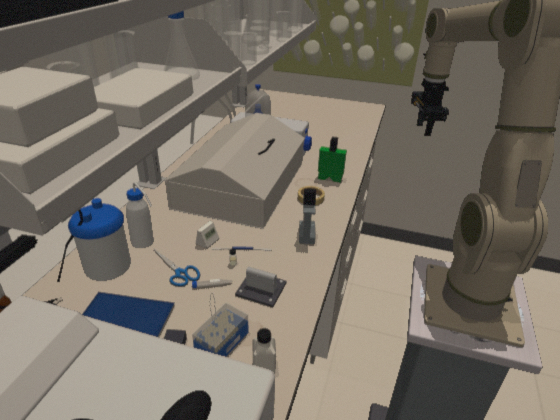

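The scene view shows the grey gauge at (265,233), a green look-alike at (325,322), the stand at (247,190), the tape at (307,286), the vial at (281,190) and the bottle at (204,157). In the side view, the gauge is at (308,215), the stand at (263,283), and a small white timer at (208,233) is not the gauge. I choose the grey gauge. Next I measure it and check it in one close crop.

```bash
python3 - <<'E'
from h import *
import numpy as np
ims=[]
for n,(u0,u1,v0,v1) in dict(scene=(220,300,160,265),side=(230,335,180,310)).items():
    d=dict(np.load(n+'.npz'));W=cloud(d);c=d['color'][v0:v1,u0:u1];ims.append(cv2.resize(c,(400,500),interpolation=cv2.INTER_CUBIC))
    P=W[v0:v1,u0:u1].reshape(-1,3);C=c.reshape(-1,3)
    P0=P
    def rep(t,m):
        Q=P0[m]
        if len(Q)<8: print(n,t,len(Q));return
        (cx,cy),(w,h),a=cv2.minAreaRect(Q[:,:2].astype(np.float32));print(n,t,len(Q),np.round(np.median(Q,0),4),'rect',round(cx,4),round(cy,4),round(w,3),round(h,3),round(a,1))
    g=(P[:,2]>.1)
    rep('z>.1',g)
    rep('handletop',(P[:,2]>.160)&(P[:,2]<.175))
    rep('frametop',(P[:,2]>.117)&(P[:,2]<.126))
    rep('crest',(P[:,2]>.058)&(P[:,2]<.07)&(P[:,1]>-.05+np.nanmedian(P[g,1])+.1))
    rep('foot',(P[:,2]>.006)&(P[:,2]<.014))
    print(np.nanmin(P,0),np.nanmax(P,0))
    for k in range(v0,v1,1):pass
save('crop',np.hstack(ims))
E
```

```text
scene z>.1 792 [ 0.2377 -0.5397  0.6066] rect 0.3805 -0.3167 0.651 0.154 50.3
scene handletop 66 [ 0.4842 -0.1494  0.165 ] rect 0.4845 -0.1479 0.037 0.026 12.0
scene frametop 150 [ 0.4884 -0.1652  0.1204] rect 0.5495 -0.1304 0.172 0.102 15.8
scene crest 133 [0.5276 0.1183 0.0635] rect 0.5674 0.0346 0.485 0.16 81.7
scene foot 518 [0.5601 0.1118 0.0089] rect 0.5383 0.0332 0.52 0.315 60.5
[ 0.18930703 -0.6059949  -0.49761776] [0.81881185 0.3867818  0.63270167]
side z>.1 1337 [ 0.6432 -0.1182  0.1343] rect 0.5825 -0.1249 0.199 0.233 55.0
side handletop 166 [ 0.6818 -0.1291  0.166 ] rect 0.5989 -0.1338 0.262 0.039 6.9
side frametop 221 [ 0.4968 -0.112   0.1213] rect 0.5912 -0.1619 0.127 0.274 85.9
side crest 192 [0.5481 0.1387 0.0628] rect 0.5411 0.2042 0.081 0.157 0.6
side foot 807 [0.5354 0.1506 0.0096] rect 0.5969 -0.1374 0.282 0.672 6.4
[ 0.3698084  -0.52290713 -0.54165131] [0.74368151 0.28294334 0.17645817]
```

View pics/crop.png

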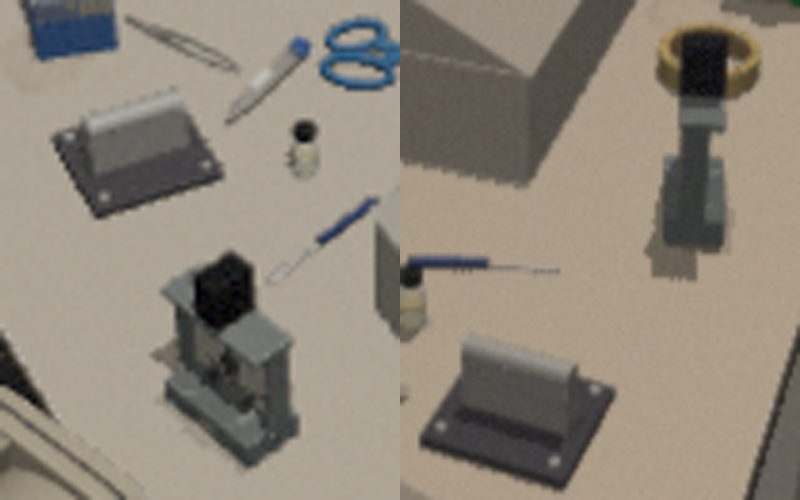

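The crop confirms it: grey frame, black handle and white face on the left, with the stand and its round-topped stud on the right-hand side. Now I refine both poses.

```bash
cat > m.py <<'E'
from h import *
def rect(Q,t):
    if len(Q)<8: print(t,len(Q));return
    (cx,cy),(w,h),a=cv2.minAreaRect(Q[:,:2].astype(np.float32));print(t,len(Q),'c',round(cx,4),round(cy,4),'wh',round(w,4),round(h,4),'a',round(a,1),'zmed',round(np.median(Q[:,2]),4))
def meas(d,n,gc=(.485,-.149),sc=(.545,.145)):
    P=cloud(d).reshape(-1,3);C=d['color'].reshape(-1,3).astype(int)
    G=np.hypot(P[:,0]-gc[0],P[:,1]-gc[1])<.075
    S=np.hypot(P[:,0]-sc[0],P[:,1]-sc[1])<.09
    rect(P[G&(P[:,2]>.164)&(P[:,2]<.174)],n+' handletop')
    rect(P[G&(P[:,2]>.119)&(P[:,2]<.125)&(C.sum(1)>200)],n+' frametop')
    m=S&(P[:,2]>.06)&(P[:,2]<.07);rect(P[m],n+' crest')
    Q=P[m];
    if len(Q)>10:
        l=cv2.fitLine(Q[:,:2].astype(np.float32),cv2.DIST_L2,0,.01,.01).ravel();print('  line',np.round(l,3),np.degrees(np.arctan(l[1]/l[0])))
    rect(P[S&(P[:,2]>.0065)&(P[:,2]<.0125)&(C.sum(1)<280)],n+' foot')
E
python3 - <<'E'
from m import *
for n in('scene','side'): meas(dict(np.load(n+'.npz')),n)
E
```

```text
scene handletop 44 c 0.4846 -0.1474 wh 0.0376 0.0227 a 14.4 zmed 0.1659
scene frametop 79 c 0.4831 -0.1492 wh 0.0341 0.1019 a 16.0 zmed 0.1211
scene crest 48 c 0.5416 0.1235 wh 0.0265 0.0805 a 86.8 zmed 0.0637
  line [ 0.999 -0.044  0.542  0.126] -2.5007315
scene foot 154 c 0.5399 0.1235 wh 0.0982 0.1091 a 85.1 zmed 0.0091
side handletop 60 c 0.4863 -0.1427 wh 0.033 0.0299 a 14.1 zmed 0.1667
side frametop 74 c 0.4841 -0.1339 wh 0.0331 0.0835 a 14.8 zmed 0.1214
side crest 132 c 0.5423 0.135 wh 0.0207 0.079 a 84.5 zmed 0.063
  line [ 0.998 -0.061  0.542  0.136] -3.4970226
side foot 581 c 0.5412 0.137 wh 0.0981 0.1106 a 86.5 zmed 0.0096
```

Request:
servo_tool(deltas="0.62 0.93 0.1 0 0 0 0; 0.62 0.93 0.1 0 0 0 0; 0.62 0.93 0.1 0 0 0 0; 0.62 0.93 0.1 0 0 0 0; 0.62 0.93 0.1 0 0 0 0")

```text
time: 0.72
ee_pos: [0.3109, -0.4091, 0.2504]
eef_rot: [0.989, 0.151, -0.0, -0.0]
ft_force: [0.1, -0.4, 0.0]
width: 0.0873
```

Request:
servo_tool(deltas="0.62 0.93 0.1 0 0 0 0; 0.62 0.93 0.1 0 0 0 0; 0.62 0.93 0.1 0 0 0 0; 0.62 0.93 0.1 0 0 0 0; 0.62 0.93 0.1 0 0 0 0")

```text
time: 1.35
ee_pos: [0.4348, -0.2233, 0.2705]
eef_rot: [0.989, 0.151, -0.0, 0.0]
ft_force: [-0.0, 0.3, 0.3]
width: 0.0867
```

Request:
servo_tool(deltas="0.62 0.93 0.1 0 0 0 0; 0.62 0.95 0.1 0 0 0 0; 0 0 0 0 0 0 0")

```text
time: 1.72
ee_pos: [0.4854, -0.1457, 0.2786]
eef_rot: [0.988, 0.154, 0.0, -0.001]
ft_force: [-0.4, -0.7, 0.7]
width: 0.0869
```

```bash
cat >> m.py <<'E'
def wcloud(d):
    K=d['camera_matrix'];z=d['z_map'];v,u=np.mgrid[:z.shape[0],:z.shape[1]]
    a=(u-K[0,2])/K[0,0];b=(v-K[1,2])/K[1,1];th=np.hypot(a,b)+1e-9
    s=np.tan(np.minimum(th,1.5))/th
    P=np.stack([a*s*z,b*s*z,z],-1);W=(P-d['t'])@d['R'];W[(z==0)|(th>1.4)]=np.nan
    return W
def wproj(d,X):
    K=d['camera_matrix'];c=np.atleast_2d(X)@d['R'].T+d['t'];rr=np.hypot(c[:,0],c[:,1])+1e-12;th=np.arctan2(rr,c[:,2])
    return np.stack([K[0,0]*th*c[:,0]/rr+K[0,2],K[1,1]*th*c[:,1]/rr+K[1,2]],-1)
E
python3 - <<'E'
from m import *
import m
d=imaging.camera('wrist');save('w1',d['color']);np.savez('w1',**d)
m.cloud=wcloud
st();print(-d['R'].T@d['t'],d['R'][2]);meas(d,'wrist')
E
```

```text
1.775 [ 0.4844 -0.148   0.2783] [ 9.883e-01  1.524e-01 -2.000e-04 -2.000e-04] [-0.39 -0.48  0.55] 0.08681688899555945 [ 0.691  0.079 -0.509  1.671  0.039  1.402 -1.087]
[ 0.55607183 -0.12389218  0.43227545] [-0.2594096  -0.08241207 -0.96224473]
wrist handletop 1153 c 0.4852 -0.1455 wh 0.0363 0.024 a 14.5 zmed 0.1675
wrist frametop 2568 c 0.485 -0.1451 wh 0.0364 0.0998 a 14.4 zmed 0.1215
wrist crest 588 c 0.5415 0.1313 wh 0.0181 0.0799 a 86.6 zmed 0.0631
  line [ 0.998 -0.066  0.542  0.13 ] -3.7677674
wrist foot 2312 c 0.5407 0.1303 wh 0.099 0.1085 a 86.1 zmed 0.0092
```

View pics/w1.png

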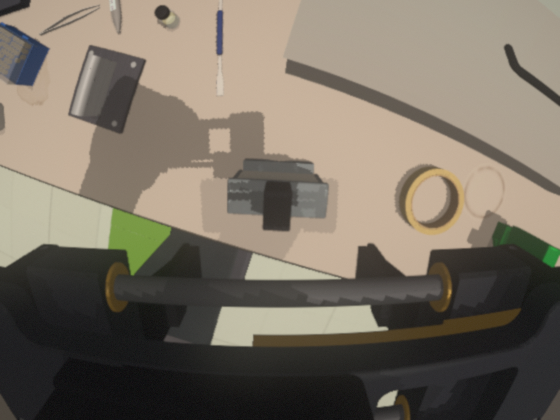

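The wrist view shows the gauge at (277,195) centred below the jaws, the stand at (107,90) and the tape at (433,202). All measurements are consistent: handle (0.485,-0.1455) at yaw 14.4°, stand (0.541,0.1305) at yaw -3.8°. Descending.

Request:
servo_tool(deltas="0.02 0.08 -0.4 0 0 -0.39 0; 0 0 -0.9 0 0 0 0; 0 0 -0.9 0 0 0 0; 0 0 -0.9 0 0 0 0; 0 0 -0.5 0 0 0 0")

```text
time: 2.4
ee_pos: [0.483, -0.1475, 0.1324]
eef_rot: [0.992, 0.123, -0.001, -0.0]
ft_force: [-0.4, -0.2, -0.9]
width: 0.0869
```

Request:
servo_tool(deltas="0 0 0 0 0 0 0")

```text
time: 2.52
ee_pos: [0.4834, -0.1472, 0.1333]
eef_rot: [0.992, 0.123, -0.001, -0.0]
ft_force: [1.2, 1.3, 0.3]
width: 0.0868
```

```bash
python3 - <<'E'
from h import *
st();s=r.read_state();print(Rn.from_quat(s['eef_rot']).as_matrix())
E
```

```text
2.525 [ 0.4834 -0.1472  0.1333] [ 9.924e-01  1.230e-01 -1.300e-03 -4.000e-04] [1.18 1.35 0.34] 0.08678751953758121 [ 0.67   0.192 -0.508  1.869  0.104  1.11  -1.201]
[[ 9.69758422e-01  2.44051276e-01 -2.75261837e-03]
 [ 2.44053664e-01 -9.69761565e-01  5.62855488e-04]
 [-2.53201790e-03 -1.21762045e-03 -9.99996053e-01]]
```

Request:
servo_tool(deltas="0.04 0.04 0.05 0 0 0 0; 0 0 0 0 0 0 1; 0 0 0 0 0 0 1; 0 0 0 0 0 0 1; 0 0 0 0 0 0 1", newtons=40)

```text
time: 3.15
ee_pos: [0.4864, -0.1446, 0.1366]
eef_rot: [0.992, 0.124, 0.0, 0.0]
ft_force: [0.5, -0.8, 0.5]
width: 0.0546
```

Request:
servo_tool(deltas="0 0 0 0 0 0 1; 0 0 0 0 0 0 1; 0 0 0.5 0 0 0 1; 0 0 0.8 0 0 0 1; 0 0 0.8 0 0 0 1")

```text
time: 3.78
ee_pos: [0.4859, -0.1444, 0.221]
eef_rot: [0.992, 0.124, -0.001, -0.0]
ft_force: [-0.3, 1.2, -2.0]
width: 0.0238
```

```bash
python3 - <<'E'
from h import *
st();s=r.read_state();print(s['torque'],Rn.from_quat(s['eef_rot']).as_matrix())
E
```

```text
3.775 [ 0.4859 -0.1444  0.221 ] [ 9.923e-01  1.239e-01 -6.000e-04 -3.000e-04] [-0.27  1.18 -2.03] 0.023787913806543822 [ 0.681  0.113 -0.514  1.757  0.058  1.287 -1.168]
[ 0.01502341 -0.0746909  -0.01073732] [[ 9.69287087e-01  2.45929037e-01 -1.20473097e-03]
 [ 2.45929686e-01 -9.69287579e-01  4.21957186e-04]
 [-1.06395925e-03 -7.05276762e-04 -9.99999185e-01]]
```

Request:
servo_tool(deltas="0.19 0.98 0.3 0 0 -0.32 1; 0.2 0.98 0.2 0 0 -0.32 1; 0.2 0.98 0 0 0 -0.32 1; 0.2 0.98 0 0 0 -0.32 1; 0.2 0.98 0 0 0 -0.32 1")

```text
time: 4.4
ee_pos: [0.5258, 0.0525, 0.2402]
eef_rot: [1.0, 0.012, -0.0, 0.0]
ft_force: [-0.0, -0.5, -2.4]
width: 0.0237
```

Request:
servo_tool(deltas="0.2 0.98 0 0 0 -0.32 1; 0.2 0.98 0 0 0 -0.33 1; 0 0 0 0 0 0 1; 0 0 0 0 0 0 1; 0 0 0 0 0 0 1")

```text
time: 5.03
ee_pos: [0.542, 0.1284, 0.2404]
eef_rot: [0.999, -0.034, -0.0, 0.0]
ft_force: [0.1, -0.7, -3.2]
width: 0.0235
```

```bash
python3 - <<'E'
from m import *
import m
st();s=r.read_state();print(Rn.from_quat(s['eef_rot']).as_matrix()[:,0])
ims=[]
D={n:imaging.camera(n) for n in('wrist','scene','side')}
np.save('d2.npy',D,allow_pickle=True)
for n,d in D.items():
    P=(wcloud if n=='wrist' else cloud)(d).reshape(-1,3)
    S=np.hypot(P[:,0]-.541,P[:,1]-.1305)<.085;C=d['color'].reshape(-1,3).astype(int)
    Q=P[S&(P[:,2]>.16)&(P[:,2]<.25)]
    rect(P[S&(P[:,2]>.215)&(P[:,2]<.228)&(C.sum(1)>200)],n+' frametop')
    rect(P[S&(P[:,2]>.0065)&(P[:,2]<.0125)&(C.sum(1)<280)],n+' foot')
w=D['wrist']['color'];K=D['scene']
save('p2',np.hstack([cv2.resize(D['scene']['color'][120:260,180:320],(400,400),interpolation=cv2.INTER_CUBIC),cv2.resize(D['side']['color'][160:320,180:340],(400,400),interpolation=cv2.INTER_CUBIC)]))
E
```

```text
5.025 [0.542  0.1284 0.2404] [ 9.994e-01 -3.370e-02 -1.000e-04  4.000e-04] [ 0.08 -0.67 -3.23] 0.023510235612590875 [ 0.283  0.247 -0.699  1.6    0.162  1.355 -2.074]
[ 9.97724672e-01 -6.74197231e-02 -2.44572866e-04]
wrist frametop 7
wrist foot 922 c 0.5691 0.1306 wh 0.0975 0.0298 a 83.6 zmed 0.0094
scene frametop 0
scene foot 141 c 0.5419 0.1395 wh 0.128 0.1056 a 84.2 zmed 0.009
side frametop 1
side foot 572 c 0.5408 0.1372 wh 0.0981 0.1105 a 87.5 zmed 0.0096
```

View pics/p2.png

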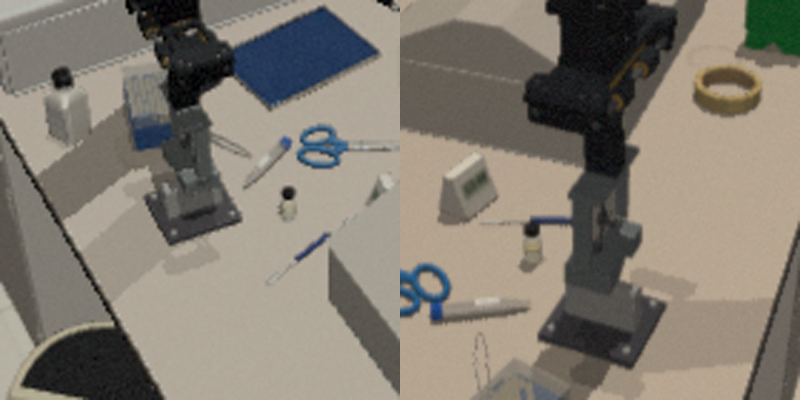

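The gauge hangs above the stud with its groove in line. In the crop the stud is at (595,295) and the frame at (600,220). Before seating, I check how well the dial reads from the saved images.

```bash
python3 - <<'E'
from m import *
D=np.load('d2.npy',allow_pickle=True).item()
def face(b,z):# gauge origin at .5415,.1285,.1045
    a=np.radians(-3.9);c,s=np.cos(a),np.sin(a)
    return np.array([.5415,.1285,.1045])+np.array([c*b[0]-s*b[1],s*b[0]+c*b[1],z])
ims=[]
for n in('side','scene'):
    d=D[n];K=d['camera_matrix']
    def pr(X): q=d['R']@X+d['t'];return (K@q)[:2]/q[2]
    print(n,'pivot',pr(face((-.01,0),.1)),'L',pr(face((-.01,.03),.05)),'R',pr(face((-.01,-.03),.05)))
    u,v=pr(face((-.01,0),.07)).round().astype(int)
    ims.append(cv2.resize(d['color'][v-24:v+24,u-20:u+20],(400,480),interpolation=cv2.INTER_CUBIC))
save('f2',np.hstack(ims))
E
```

```text
side pivot [265.52136097 227.70618995] L [260.62955735 250.7231631 ] R [269.90549751 237.07860526]
scene pivot [241.0887678  155.40356853] L [239.20675735 160.5506995 ] R [244.98840497 170.42457003]
```

View pics/f2.png

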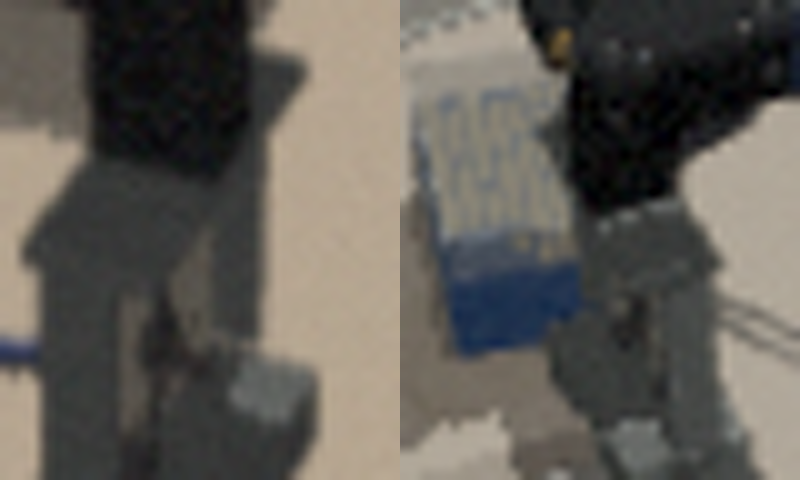

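The dial is nearly hidden from these viewpoints: the side crop shows only a sliver at (150,340), and the wrist's last joint is near its limit. I'll set the gauge on the worktop and regrip it half-turned. Then I can show the face close to the side camera and read the tab there.

Request:
servo_tool(deltas="-0.28 -0.99 0 0 0 0 1; -0.28 -0.99 0 0 0 0 1; -0.28 -0.99 0 0 0 0 1; -0.28 -0.99 0 0 0 0 1; 0 0 -0.9 0 0 0 1")

```text
time: 5.8
ee_pos: [0.4981, -0.033, 0.2064]
eef_rot: [0.999, -0.036, 0.003, 0.001]
ft_force: [1.4, 0.3, -3.8]
width: 0.0239
```

Request:
servo_tool(deltas="0 0 -0.9 0 0 0 1; 0 0 -0.5 0 0 0 1; 0 0 -0.2 0 0 0 1; 0 0 0 0 0 0 1")

```text
time: 6.3
ee_pos: [0.5025, -0.0299, 0.147]
eef_rot: [0.999, -0.034, 0.006, 0.001]
ft_force: [-3.5, -3.2, 39.8]
width: 0.0238
```

Request:
servo_tool(deltas="0 0 0.3 0 0 0 1; 0 0 0.3 0 0 0 1; 0 0 0 0 0 0 1")

```text
time: 6.68
ee_pos: [0.4974, -0.0287, 0.1652]
eef_rot: [0.999, -0.033, 0.0, 0.0]
ft_force: [0.2, 0.1, -2.7]
width: 0.0235
```

```bash
python3 - <<'E'
from m import *
st()
d=imaging.camera('side');c=imaging.camera('scene');w=imaging.camera('wrist')
np.save('d3.npy',dict(side=d,scene=c,wrist=w),allow_pickle=True)
save('p3',np.hstack([cv2.resize(c['color'][150:270,200:320],(400,400),interpolation=cv2.INTER_CUBIC),cv2.resize(d['color'][140:300,210:370],(400,400),interpolation=cv2.INTER_CUBIC)]))
E
```

```text
6.675 [ 0.4974 -0.0287  0.1652] [ 9.995e-01 -3.300e-02  5.000e-04  1.000e-04] [ 0.17  0.06 -2.71] 0.023492607309424037 [ 0.529  0.149 -0.604  1.849  0.092  1.17  -1.743]
```

View pics/p3.png

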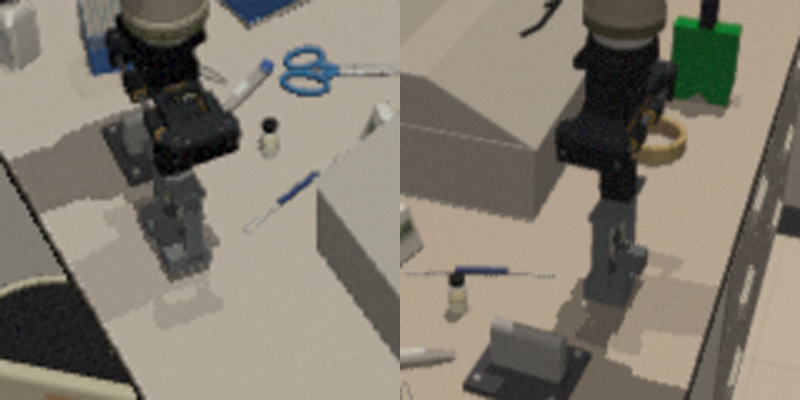

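```bash
python3 - <<'E'
from m import *
D=np.load('d3.npy',allow_pickle=True).item()
for n,d in D.items():
    P=(wcloud if n=='wrist' else cloud)(d).reshape(-1,3)
    C=d['color'].reshape(-1,3).astype(int)
    S=np.hypot(P[:,0]-.497,P[:,1]+.029)<.06
    m=S&(P[:,2]>.0)&(P[:,2]<.2)&(np.abs(C[:,0]-C[:,2])<40)&(C.sum(1)>150)
    h,e=np.histogram(P[m,2],bins=np.arange(0,.2,.004));print(n,dict(zip(e[:-1].round(3),h)))
E
```

```text
side {np.float64(0.0): np.int64(158), np.float64(0.004): np.int64(2), np.float64(0.008): np.int64(0), np.float64(0.012): np.int64(1), np.float64(0.016): np.int64(7), np.float64(0.02): np.int64(20), np.float64(0.024): np.int64(25), np.float64(0.028): np.int64(27), np.float64(0.032): np.int64(28), np.float64(0.036): np.int64(25), np.float64(0.04): np.int64(100), np.float64(0.044): np.int64(108), np.float64(0.048): np.int64(13), np.float64(0.052): np.int64(18), np.float64(0.056): np.int64(14), np.float64(0.06): np.int64(17), np.float64(0.064): np.int64(15), np.float64(0.068): np.int64(12), np.float64(0.072): np.int64(19), np.float64(0.076): np.int64(14), np.float64(0.08): np.int64(14), np.float64(0.084): np.int64(13), np.float64(0.088): np.int64(17), np.float64(0.092): np.int64(11), np.float64(0.096): np.int64(14), np.float64(0.1): np.int64(7), np.float64(0.104): np.int64(10), np.float64(0.108): np.int64(5), np.float64(0.112): np.int64(12), np.float64(0.116): np.int64(8), np.float64(0.12): np.int64(7), np.float64(0.124): np.int64(8), np.float64(0.128): np.int64(5), np.float64(0.132): np
[... 2984 characters left out ...]
0.108): np.int64(233), np.float64(0.112): np.int64(71), np.float64(0.116): np.int64(0), np.float64(0.12): np.int64(0), np.float64(0.124): np.int64(0), np.float64(0.128): np.int64(15), np.float64(0.132): np.int64(231), np.float64(0.136): np.int64(2999), np.float64(0.14): np.int64(31), np.float64(0.144): np.int64(1), np.float64(0.148): np.int64(3), np.float64(0.152): np.int64(18), np.float64(0.156): np.int64(30), np.float64(0.16): np.int64(5), np.float64(0.164): np.int64(4), np.float64(0.168): np.int64(2), np.float64(0.172): np.int64(3), np.float64(0.176): np.int64(5), np.float64(0.18): np.int64(1), np.float64(0.184): np.int64(5), np.float64(0.188): np.int64(3), np.float64(0.192): np.int64(0)}
```

The frame top is 28 mm below the TCP instead of 15 mm, so the gauge slipped about 12 mm in the grip when I lifted before the jaws had built up force. I'll set it down gently and regrip deeper and harder, half-turned.

Request:
servo_tool(deltas="0 0 -0.18 0 0 0 1; 0 0 -0.16 0 0 0 1; 0 0 0 0 0 0 1")

```text
time: 7.2
ee_pos: [0.4966, -0.0285, 0.15]
eef_rot: [0.999, -0.033, -0.001, -0.0]
ft_force: [0.0, 0.9, -3.1]
width: 0.0237
```

Request:
servo_tool(deltas="0 0 0 0 0 0 0; 0 0 0 0 0 0 0; 0 0 0 0 0 0 0; 0 0 0.9 0 0 0 0; 0 0 0.9 0 0 0 0")

```text
time: 7.82
ee_pos: [0.497, -0.0285, 0.2239]
eef_rot: [0.999, -0.033, -0.0, -0.0]
ft_force: [0.5, -0.3, 0.4]
width: 0.0658
```

Request:
servo_tool(deltas="0 0 0.2 0 0 1 0; 0 0 0 0 0 1 0; 0 0 0 0 0 1 0; 0 0 0 0 0 1 0; 0 0 0 0 0 1 0")

```text
time: 8.45
ee_pos: [0.4973, -0.0286, 0.2312]
eef_rot: [0.95, 0.313, 0.0, 0.0]
ft_force: [0.5, 0.3, 0.3]
width: 0.0868
```

Request:
servo_tool(deltas="0 0 0 0 0 1 0; 0 0 0 0 0 1 0; 0 0 0 0 0 1 0; 0 0 0 0 0 1 0; 0 0 0 0 0 1 0")

```text
time: 9.07
ee_pos: [0.4973, -0.0286, 0.2312]
eef_rot: [0.785, 0.619, 0.0, 0.0]
ft_force: [0.9, -0.4, -0.6]
width: 0.0869
```

Request:
servo_tool(deltas="0 0 0 0 0 1 0; 0 0 0 0 0 1 0; 0 0 0 0 0 1 0; 0 0 0 0 0 1 0; 0 0 0 0 0 1 0")

```text
time: 9.7
ee_pos: [0.4973, -0.0286, 0.2312]
eef_rot: [0.526, 0.85, 0.0, 0.0]
ft_force: [0.7, -0.4, -0.0]
width: 0.087
```

Request:
servo_tool(deltas="0 0 0 0 0 1 0; 0 0 0 0 0 1 0; 0 0 0 0 0 1 0; 0 0 0 0 0 1 0; 0 0 0 0 0 1 0")

```text
time: 10.32
ee_pos: [0.4973, -0.0286, 0.2312]
eef_rot: [0.204, 0.979, 0.0, 0.0]
ft_force: [-0.3, -0.1, 0.3]
width: 0.0872
```

Request:
servo_tool(deltas="0 0 0 0 0 1 0; 0 0 0 0 0 1 0; 0 0 0 0 0 0.5 0; 0 0 0 0 0 0 0")

```text
time: 10.82
ee_pos: [0.4973, -0.0286, 0.2311]
eef_rot: [0.033, 0.999, 0.0, 0.0]
ft_force: [-0.3, -0.7, 0.2]
width: 0.0871
```

```bash
python3 - <<'E'
from m import *
st();s=r.read_state();M=Rn.from_quat(s['eef_rot']).as_matrix();print(M,np.degrees(np.arctan2(M[1,0],M[0,0])))
d=imaging.camera('wrist');P=wcloud(d).reshape(-1,3);C=d['color'].reshape(-1,3).astype(int)
S=np.hypot(P[:,0]-.497,P[:,1]+.029)<.08
rect(P[S&(P[:,2]>.118)&(P[:,2]<.125)&(C.sum(1)>150)],'frametop')
rect(P[S&(P[:,2]>.163)&(P[:,2]<.171)],'handle')
E
```

```text
10.825 [ 0.4973 -0.0286  0.2311] [3.320e-02 9.994e-01 0.000e+00 2.000e-04] [-0.29 -0.68  0.2 ] 0.08712856413156936 [ 0.708  0.113 -0.784  1.754  0.083  1.308  1.41 ]
[[-9.97793488e-01  6.63930532e-02  3.43581003e-04]
 [ 6.63930568e-02  9.97793547e-01 -8.94121858e-07]
 [-3.42882271e-04  2.19192440e-05 -9.99999941e-01]] 176.19315754883007
frametop 3610 c 0.4874 -0.0288 wh 0.1004 0.0361 a 86.2 zmed 0.1214
handle 1683 c 0.4873 -0.0285 wh 0.0237 0.0357 a 85.4 zmed 0.1674
```

Request:
servo_tool(deltas="-0.25 0 0 0 0 0 0; 0 0 -0.9 0 0 0 0; 0 0 -0.9 0 0 0 0; 0 0 -0.64 0 0 0 0; 0 0 0 0 0 0 0")

```text
time: 11.5
ee_pos: [0.4863, -0.0285, 0.1326]
eef_rot: [0.033, 0.999, 0.0, -0.001]
ft_force: [-0.6, 0.1, 0.1]
width: 0.0868
```

Request:
servo_tool(deltas="0 0 0 0 0 0 1; 0 0 0 0 0 0 1; 0 0 0 0 0 0 1; 0 0 0 0 0 0 1; 0 0 0 0 0 0 1", newtons=60)

```text
time: 12.12
ee_pos: [0.4872, -0.0286, 0.1334]
eef_rot: [0.033, 0.999, 0.0, -0.0]
ft_force: [0.3, 0.4, -0.1]
width: 0.0449
```

Request:
servo_tool(deltas="0 0 0 0 0 0 1; 0 0 0 0 0 0 1; 0 0 0 0 0 0 1; 0 0 0 0 0 0 1; 0 0 0 0 0 0 1")

```text
time: 12.75
ee_pos: [0.4871, -0.0285, 0.1332]
eef_rot: [0.033, 0.999, 0.0, -0.0]
ft_force: [0.5, 0.8, -1.4]
width: 0.0239
```

Request:
servo_tool(deltas="0 0 0.4 0 0 0 1; 0 0 0.6 0 0 0 1; 0 0 1 0 0 0 1; 0 0 1 0 0 0 1; 0 0 0 0 0 0 1")

```text
time: 13.38
ee_pos: [0.4888, -0.0284, 0.2571]
eef_rot: [0.033, 0.999, -0.001, 0.003]
ft_force: [-0.6, 0.0, -3.3]
width: 0.0239
```

```bash
cat >> m.py <<'E'
def gauge(n='wrist'):
    "frame top vs TCP, in tool-yaw axes of the gauge (x away from face)"
    d=imaging.camera(n);s=r.read_state();p=np.array(s['ee_pos']);M=Rn.from_quat(s['eef_rot']).as_matrix()
    P=(wcloud if n=='wrist' else cloud)(d).reshape(-1,3);C=d['color'].reshape(-1,3).astype(int)
    L=(P-p)@M
    m=(np.abs(L[:,2]-.02)<.02)&(np.hypot(L[:,0],L[:,1])<.07)&(np.abs(L[:,1])>.025)
    h,e=np.histogram(L[m,2],bins=np.arange(0,.042,.002));z=e[h.argmax()]+.001
    Q=L[m&(np.abs(L[:,2]-z)<.004)];rect(Q,'frametop in tool frame')
    return d
E
python3 - <<'E'
from m import *
st();gauge()
E
```

```text
13.375 [ 0.4888 -0.0284  0.2571] [ 3.280e-02  9.995e-01 -5.000e-04  2.900e-03] [-0.58  0.03 -3.29] 0.023887695007909018 [ 0.729  0.066 -0.787  1.738  0.05   1.352  1.438]
frametop in tool frame 2300 c 0.0045 -0.0009 wh 0.1003 0.0253 a 90.0 zmed 0.0099
```

Request:
servo_tool(deltas="0 0.6 1 0 0 -0.5 1; -0.2 0.9 0.9 0 0 -0.7 1; -0.26 0.98 0.65 0 0 -0.7 1; -0.26 0.98 0.65 0 0 -0.7 1; -0.26 0.98 0.65 0 0 -0.7 1")

```text
time: 14.05
ee_pos: [0.447, 0.1501, 0.4073]
eef_rot: [0.262, 0.965, -0.0, -0.001]
ft_force: [1.4, 0.3, -2.7]
width: 0.0236
```

Request:
servo_tool(deltas="-0.26 0.98 0.65 0 0 -0.7 1; -0.26 0.98 0.65 0 0 -0.7 1; -0.26 0.98 0.65 0 0 -0.7 1; -0.26 0.98 0.65 0 0 -0.7 1; -0.26 0.98 0.65 0 0 -0.7 1")

```text
time: 14.68
ee_pos: [0.396, 0.3457, 0.5372]
eef_rot: [0.488, 0.873, -0.001, -0.0]
ft_force: [0.6, -0.5, -2.4]
width: 0.0237
```

Request:
servo_tool(deltas="-0.26 0.98 0.6 0 0 -0.7 1; -0.26 0.98 0.4 0 0 -0.7 1; -0.2 0.7 0.2 0 0 -0.5 1; 0 0 0 0 0 -0.4 1; 0 0 0 0 0 0 1")

```text
time: 15.3
ee_pos: [0.384, 0.4073, 0.5563]
eef_rot: [0.574, 0.819, -0.01, -0.004]
ft_force: [0.0, 0.3, -2.7]
width: 0.0235
```

```bash
python3 - <<'E'
from m import *
st();s=r.read_state();M=Rn.from_quat(s['eef_rot']).as_matrix();print(M)
d=imaging.camera('side');np.savez('s4',**d);K=d['camera_matrix'];q=d['R']@(np.array(s['ee_pos'])+M@[0,0,.05])+d['t'];u,v=((K@q)[:2]/q[2]);print(u,v,q[2])
save('s4',d['color'])
E
```

```text
15.3 [0.384  0.4073 0.5563] [ 0.5743  0.8185 -0.0104 -0.0045] [ 0.    0.25 -2.69] 0.02354973563698508 [-0.588  0.312 -0.487  0.827  0.15   2.053 -0.64 ]
[[-0.34023264  0.94014341 -0.01929043]
 [ 0.94033021  0.34005742 -0.01183422]
 [-0.00456601 -0.02216576 -0.99974388]]
301.4062850512468 187.02153726185054 0.6327990083598715
```

View pics/s4.png

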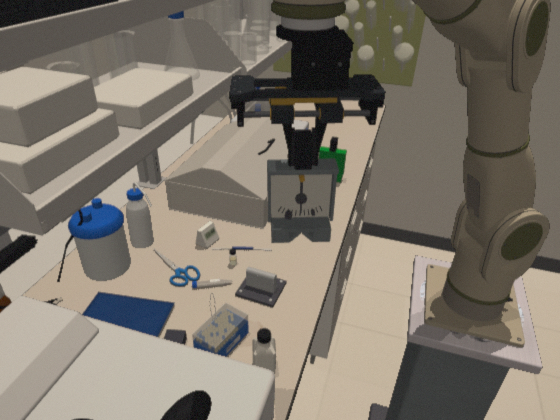

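The side view now faces the dial: gauge frame at (300,200), pointer hanging at about (301,198). Next I rectify it using the known tool pose.

```bash
cat >> m.py <<'E'
def rectify(d,xface=-.008,dz=.1332,S=5):
    "dial plane image, 1 mm = S px; centre column y=0 (left=+y), pivot (z=.1) at row 30*S"
    s=r.read_state();p=np.array(s['ee_pos']);M=Rn.from_quat(s['eef_rot']).as_matrix()
    A=np.stack([-M[:,0],M[:,1],-M[:,2]],1) if False else np.stack([-M[:,0],M[:,1]*1,-M[:,2]],1)
    K=d['camera_matrix']
    def pr(x,y,z):
        q=d['R']@(p+A@np.array([x,y,z-dz]))+d['t'];return (K@q)[:2]/q[2]
    src=np.float32([pr(xface,y,z) for y,z in((.05,.13),(-.05,.13),(-.05,.0),(.05,.0))])
    dst=np.float32([[0,0],[100*S,0],[100*S,130*S],[0,130*S]])
    H=cv2.getPerspectiveTransform(src,dst);return cv2.warpPerspective(d['color'],H,(100*S,130*S),flags=cv2.INTER_CUBIC)
E
python3 - <<'E'
from m import *
d=dict(np.load('s4.npz'));W=cloud(d);s=r.read_state();p=np.array(s['ee_pos']);M=Rn.from_quat(s['eef_rot']).as_matrix()
A=np.stack([-M[:,0],M[:,1],-M[:,2]],1);print(np.linalg.det(A))
L=(W-p)@A; L[...,2]+=.1332
m=(abs(L[...,1])<.035)&(L[...,2]>.035)&(L[...,2]<.115)&(abs(L[...,0])<.03);g=d['color'].sum(2)
print('bright face x',np.median(L[m&(g>450)][:,0]),np.std(L[m&(g>450)][:,0]),'dark',np.median(L[m&(g<200)][:,0]),m.sum())
xf=float(np.median(L[m&(g>450)][:,0]))
im=rectify(d,xf);c=cv2.resize(d['color'][155:245,260:345],None,fx=6,fy=6,interpolation=cv2.INTER_CUBIC)
save('r4',np.hstack([cv2.resize(im,(400,520)),cv2.resize(c,(400,520))]))
cv2.imwrite('rect4.png',im)
E
```

```text
1.0
bright face x nan nan dark -0.0014742828142890391 1783
  return _methods._mean(a, axis=axis, dtype=dtype,
  ret = ret.dtype.type(ret / rcount)
  ret = _var(a, axis=axis, dtype=dtype, out=out, ddof=ddof,
  arrmean = um.true_divide(arrmean, div, out=arrmean,
  ret = ret.dtype.type(ret / rcount)
```

View pics/r4.png

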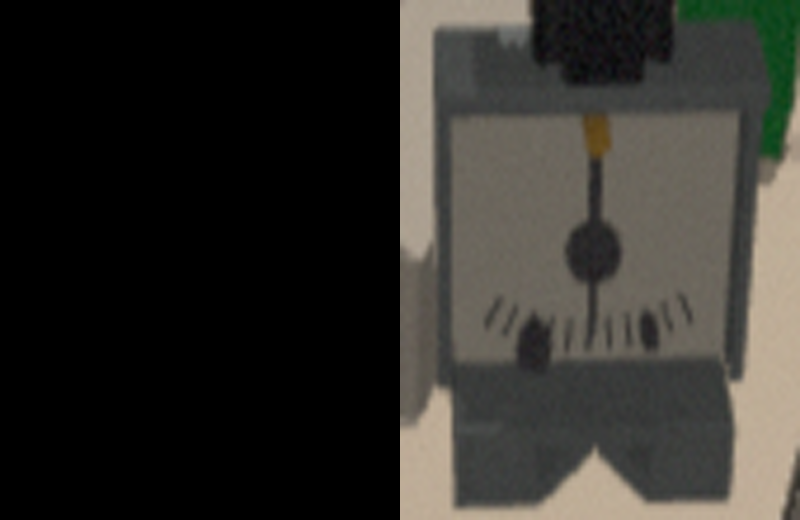

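The zoomed dial shows the tab at (537,345), the end pin at (649,330) and the pointer tip at (590,345), hanging plumb. The rectification used the wrong brightness threshold, so I redo it and compute the angles.

```bash
python3 - <<'E'
from m import *
d=dict(np.load('s4.npz'));W=cloud(d);s=r.read_state();p=np.array(s['ee_pos']);M=Rn.from_quat(s['eef_rot']).as_matrix()
A=np.stack([-M[:,0],M[:,1],-M[:,2]],1)
print('gauge roll about own x (up dir in gauge):',A.T@[0,0,1])
L=(W-p)@A; L[...,2]+=.1332
sl=np.s_[174:214,272:322];l=L[sl].reshape(-1,3);g=d['color'][sl].astype(int).sum(2).ravel()
print(np.percentile(g,[5,25,50,75]),)
b=(g>270);xf=float(np.nanmedian(l[b,0]));print('face x',xf,'y',np.nanmin(l[b,1]),np.nanmax(l[b,1]),'z',np.nanmin(l[b,2]),np.nanmax(l[b,2]))
im=rectify(d,xf);gr=cv2.cvtColor(im,cv2.COLOR_RGB2GRAY);cv2.imwrite('rect4.png',gr)
S=5
roi=gr[325:480,70:430];m=(roi<70).astype(np.uint8)
n,lab,stt,c=cv2.connectedComponentsWithStats(m)
for i in range(1,n):
    if stt[i,4]>60:
        y=(250-(c[i,0]+70))/S;z=130-(c[i,1]+325)/S;print(stt[i],'y %.1f z %.1f ang %.3f R %.1f'%(y,z,np.arctan2(y,100-z),np.hypot(y,100-z)))
save('r4b',np.hstack([cv2.resize(im,(400,520))]))
E
```

```text
gauge roll about own x (up dir in gauge): [ 0.00411982 -0.02199715  0.99974954]
[131. 287. 299. 303.]
face x 0.006625941069745905 y -0.03284251679192007 0.04316924999989802 z 0.031004134008645004 0.10007443526770787
[ 137    0   90  155 6963] y -0.4 z 55.5 ang -0.008 R 44.5
[ 10 105  20  37 196] y 32.3 z 40.4 ang 0.496 R 67.8
[330 107  16  36 178] y -31.5 z 40.1 ang -0.484 R 67.7
[ 64 125  53  30 931] y 18.0 z 36.2 ang 0.275 R 66.3
[261 125  31  30 682] y -18.9 z 36.6 ang -0.290 R 66.2
[240 142   6  13  65] y -12.4 z 35.2 ang -0.190 R 65.9
```

View pics/r4b.png

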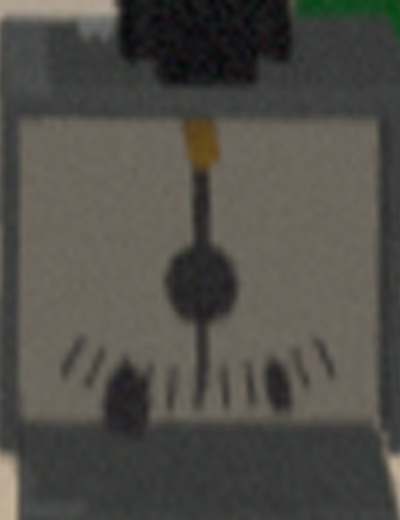

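Request:
servo_tool(deltas="0 0 -0.8 0 0 0 1; 0 0 -0.8 0 0 0 1; 0 0 -0.5 -0.2 0.56 0 1; 0 0 0 -0.2 0.56 0 1; 0 0 0 -0.2 0.56 0 1")

```text
time: 15.98
ee_pos: [0.3843, 0.4057, 0.4661]
eef_rot: [0.57, 0.813, -0.1, -0.069]
ft_force: [0.4, 0.3, -4.1]
width: 0.0235
```

Request:
servo_tool(deltas="0 0 0 0 0 0 1; 0 0 0 0 0 0 1; 0 0 0 0 0 0 1; 0 0 0 0 0 0 1; 0 0 0 0 0 0 1")

```text
time: 16.6
ee_pos: [0.3839, 0.4057, 0.4678]
eef_rot: [0.571, 0.812, -0.098, -0.067]
ft_force: [-0.4, -0.5, -3.6]
width: 0.0237
```

Request:
servo_tool(deltas="0 0 0 0 0 0 1; 0 0 0 0 0 0 1; 0 0 0 0 0 0 1; 0 0 0 0 0 0 1; 0 0 0 0 0 0 1")

```text
time: 17.23
ee_pos: [0.384, 0.4058, 0.4676]
eef_rot: [0.571, 0.812, -0.098, -0.067]
ft_force: [0.3, 0.8, -3.2]
width: 0.0238
```

```bash
cat > dial.py <<'E'
from m import *
def dial(n,tag,xf=.0066,thr=70,dz=.1332):
    d=imaging.camera(n);s=r.read_state();M=Rn.from_quat(s['eef_rot']).as_matrix();A=np.stack([-M[:,0],M[:,1],-M[:,2]],1)
    up=A.T@[0,0,1];print('roll a',np.arctan2(up[1],up[2]),'pitch',up[0])
    im=rectify(d,xf,dz);save(tag,cv2.resize(im,(400,520)));gr=cv2.cvtColor(im,cv2.COLOR_RGB2GRAY)
    # dark profile at radius 62..69 and 25..58 by angle
    for R in ((50,59),(60,62.5),(63,65),(65,68)):
        t=np.arange(-.55,.56,.02);v=[]
        for a in t: v.append(np.mean([gr[int(round(5*(30+q*np.cos(a)))),int(round(250-5*q*np.sin(a)))] for q in np.arange(*R,.4)]))
        print(R,' '.join('%.2f:%d'%x for x in zip(t,v) if x[1]<85))
    return d
E
python3 - <<'E'
from dial import *
st();d=dial('side','r5');np.savez('s5',**d)
E
```

```text
17.225 [0.384  0.4058 0.4676] [ 0.571   0.8123 -0.0982 -0.0669] [ 0.28  0.85 -3.21] 0.023837965698057562 [-0.677  0.369 -0.242  0.948 -0.042  2.038 -0.582]
roll a -0.2381085299694183 pitch 0.003484372849854825
(50, 59) 0.21:66 0.23:50 0.25:57 0.27:84
(60, 62.5) 0.21:76 0.23:53 0.25:61
(63, 65) -0.49:75 -0.47:80 -0.39:74 -0.37:84 -0.31:64 -0.29:49 -0.27:49 -0.25:71 -0.19:78 -0.17:83 -0.09:72 -0.07:80 0.01:72 0.03:82 0.11:79 0.21:63 0.23:45 0.25:51 0.27:63 0.29:63 0.31:60 0.33:82 0.41:75 0.51:79
(65, 68) -0.49:76 -0.47:80 -0.39:69 -0.37:83 -0.31:54 -0.29:38 -0.27:33 -0.25:48 -0.23:81 -0.19:79 -0.17:77 -0.09:74 0.01:66 0.11:66 0.21:59 0.23:45 0.25:42 0.27:42 0.29:41 0.31:46 0.33:69 0.41:65 0.51:79
```

View pics/r5.png

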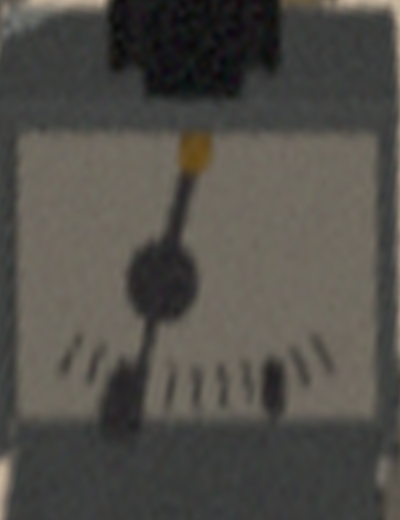

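The pointer now reads about 0.238 and lies at the right edge of the tab, near (135,390) in the rectified view. The tab stands out from the face, so I fit a small 3D model to both saved images to correct for parallax.

```bash
cat > fit.py <<'E'
from h import *
from scipy.optimize import least_squares
poses={'s4':([.384,.4073,.5563],[.5743,.8185,-.0104,-.0045]),'s5':([.384,.4058,.4676],[.571,.8123,-.0982,-.0669])}
F=8
dat=[]
for n,(p,q) in poses.items():
    d=dict(np.load(n+'.npz'));M=Rn.from_quat(q).as_matrix();A=np.stack([-M[:,0],M[:,1],-M[:,2]],1)
    K=d['camera_matrix']
    def proj(X,d=d,A=A,p=np.array(p),K=K):
        c=(p+(np.asarray(X)-[0,0,.1332])@A.T)@d['R'].T+d['t'];u=c@K.T;return u[:,:2]/u[:,2:]
    u0,v0=np.floor(proj([[.0066,0,.05]])[0]).astype(int)-[22,16]
    g=cv2.cvtColor(d['color'],cv2.COLOR_RGB2GRAY)[v0:v0+36,u0:u0+44].astype(float)
    ptr=0.238 if n=='s5' else None
    dat.append((proj,u0,v0,g,n))
def render(proj,u0,v0,shape,polys,du,dv,bg):
    im=np.full((shape[0]*F,shape[1]*F),float(bg[0]),np.float32)
    for X,val in polys:
        h=cv2.convexHull(((proj(X)-[u0,v0]+[du,dv]+.5)*F).astype(np.float32))
        cv2.fillConvexPoly(im,np.round(h*16).astype(np.int32),float(val),cv2.LINE_AA if False else 8,4)
    im=cv2.GaussianBlur(im,(0,0),F*.5)
    return cv2.resize(im,(shape[1],shape[0]),interpolation=cv2.INTER_AREA)
th=np.linspace(0,2*np.pi,16)
def polar(R,t,x): return [x,R*np.sin(t),.1-R*np.cos(t)]
def model(q,ptr):
    t,xt,xp,xf,xq,rl=q[:6];P=[]
    for k in np.arange(-5,6):P.append(([polar(R,.1*k+e,xf) for R in(.064,.0715) for e in(-.006,.006)],70))
    P.append(([[x,.065*np.sin(-.3)+.003*np.cos(a),.1-.065*np.cos(.3)+.003*np.sin(a)] for a in th for x in(xf,xp)],45))
    c=np.array([0,np.sin(t),-np.cos(t)]);e=np.array([0,np.cos(t),np.sin(t)]);o=np.array([0,0,.1])
    P.append(([o+c*R+e*w+[x,0,0] for R in(.062,.062+rl) for w in(-.005,.005) for x in(xf,xt)],45))
    P.append(([o+np.array([xq,0,0])+R*np.array([0,np.sin(ptr),-np.cos(ptr)])+w*np.array([0,np.cos(ptr),np.sin(ptr)]) for R,ww in((.03,.0015),(.062,.0008)) for w in(-ww,ww)],45))
    return P
def res(q,full=False):
    out=[];ims=[]
    for i,(proj,u0,v0,g,n) in enumerate(dat):
        du,dv,ptr=q[6+3*i:9+3*i]
        im=render(proj,u0,v0,g.shape,model(q,ptr),du,dv,(105,))
        # weight: only dial zone of radius 58..70 on face, |angle|<.55
        W=weights[i];out.append(((im-g)*W).ravel());ims.append((im,g,W))
    return ims if full else np.concatenate(out)
weights=[]
for proj,u0,v0,g,n in dat:
    m=np.zeros(g.shape,np.uint8);pts=[polar(R,a,.0066) for R,aa in((.057,np.linspace(-.5,.5,9)),(.0685,np.linspace(.5,-.5,9))) for a in aa]
    cv2.fillPoly(m,[np.round(proj(pts)-[u0,v0]).astype(np.int32)],1);weights.append(m.astype(float))
if __name__=='__main__':
  for t0 in(.24,.27,.30):
    q0=np.array([t0,-.004,-.004,.0066,0,.010,0,0,0.0,0,0,.238])
    s=least_squares(res,q0,x_scale=[.05,.005,.005,.005,.005,.005,.5,.5,.05,.5,.5,.05],diff_step=None,loss='soft_l1',f_scale=10,method='trf',jac=lambda q:np.stack([(res(q+e)-res(q-e))/(2*np.abs(e).sum()) for e in np.diag([.01,.001,.001,.001,.001,.001,.1,.1,.01,.1,.1,.01])],1))
    print(t0,round(s.cost,0),np.round(s.x,4))
  ims=res(s.x,True);save('fit',np.repeat(np.vstack([np.hstack([cv2.resize(a.astype(np.uint8),None,fx=7,fy=7) for a in(g,im)]) for im,g,W in ims])[...,None],3,2))
E
timeout 300 python3 fit.py
```

```text
0.24 18180.0 [ 0.2574  0.0047 -0.004   0.0053 -0.0075  0.01   -0.582  -0.2656  0.0056
 -0.6572 -0.2376  0.2482]
0.27 18202.0 [ 0.2571  0.0052 -0.004   0.0056 -0.0062  0.0092 -0.5683 -0.1858  0.0034
 -0.6573 -0.1038  0.2443]
0.3 18141.0 [ 0.2571  0.0052 -0.0039  0.006  -0.007   0.0096 -0.558  -0.0921  0.0055
 -0.6376 -0.0604  0.2474]
```

The fit gives a tab angle of about 0.257, but that depends on how far the tab stands out. One more view, upright and squarely facing the camera, removes the sideways parallax.

Request:
servo_tool(deltas="0 0 0 0.19 -0.53 0 1; 0 0 0 0.19 -0.53 0 1; 0 0 0 0.19 -0.53 0 1; 0 0 0 0 0 -0.9 1; 0 0 0 0 0 0 1")

```text
time: 17.9
ee_pos: [0.3837, 0.4056, 0.4678]
eef_rot: [0.625, 0.78, -0.002, 0.001]
ft_force: [-1.3, 0.0, -2.5]
width: 0.0237
```

Request:
servo_tool(deltas="0 0 0 0 0 0 1; 0 0 0 0 0 0 1; 0 0 0 0 0 0 1; 0 0 0 0 0 0 1; 0 0 0 0 0 0 1")

```text
time: 18.52
ee_pos: [0.384, 0.4058, 0.4675]
eef_rot: [0.625, 0.78, -0.002, 0.001]
ft_force: [-0.2, -0.6, -2.6]
width: 0.0233
```

Request:
servo_tool(deltas="0 0 0 0 0 0 1; 0 0 0 0 0 0 1; 0 0 0 0 0 0 1; 0 0 0 0 0 0 1; 0 0 0 0 0 0 1")

```text
time: 19.15
ee_pos: [0.384, 0.4058, 0.4676]
eef_rot: [0.625, 0.78, -0.002, 0.001]
ft_force: [0.1, -0.6, -3.1]
width: 0.0236
```

```bash
python3 - <<'E'
from dial import *
st();d=dial('side','r6');np.savez('s6',**d);s=r.read_state();np.savez('s6p',p=s['ee_pos'],q=s['eef_rot'])
p=np.array(s['ee_pos']);M=Rn.from_quat(s['eef_rot']).as_matrix();A=np.stack([-M[:,0],M[:,1],-M[:,2]],1)
c=(-d['R'].T@d['t']-p)@A;print('cam in gauge frame (rel TCP)',c)
gr=cv2.cvtColor(rectify(d,.0066),cv2.COLOR_RGB2GRAY)
for row in range(390,560,10):
    v=gr[row-2:row+3].mean(0);w=np.clip(85-v,0,None)
    o=[]
    for a,b in((90,235),(235,275),(275,400)):
        k=np.where(v[a:b]<72)[0]
        if len(k): o.append('%.1f..%.1f'%((250-a-k[0])/5,(250-a-k[-1])/5))
        else:o.append('-')
    print('z %.0f'%(130-row/5),o)
E
```

```text
19.15 [0.384  0.4058 0.4676] [ 0.6255  0.7803 -0.002   0.0008] [ 0.12 -0.62 -3.09] 0.023620811075661198 [-0.703  0.194 -0.242  1.147  0.049  1.81  -0.71 ]
roll a -0.002241130295472985 pitch 0.0037883393314111216
(50, 59) -0.01:69 0.01:52 0.03:62 0.05:81
(60, 62.5) -0.01:75 0.01:58 0.03:68
(63, 65) -0.49:72 -0.39:74 -0.33:84 -0.31:59 -0.29:51 -0.27:63 -0.25:83 -0.19:67 -0.17:82 -0.09:80 -0.01:74 0.01:59 0.03:74 0.09:79 0.11:70 0.21:68 0.27:67 0.29:64 0.31:72 0.39:84 0.41:77 0.49:81 0.51:77
(65, 68) -0.49:66 -0.47:83 -0.39:74 -0.37:84 -0.33:76 -0.31:49 -0.29:36 -0.27:38 -0.25:58 -0.19:72 -0.17:81 -0.09:72 -0.07:82 -0.01:74 0.01:59 0.03:78 0.09:84 0.11:72 0.19:78 0.21:67 0.23:74 0.25:52 0.27:41 0.29:40 0.31:52 0.33:76 0.39:83 0.41:75 0.49:75 0.51:74
cam in gauge frame (rel TCP) [-0.54573794 -0.00726708  0.36417029]
z 52 ['7.2..3.2', '3.0..-4.8', '-5.0..-6.4']
z 50 ['5.4..3.2', '3.0..-4.2', '-']
z 48 ['-', '2.2..-0.8', '-']
z 46 ['-', '1.8..-0.4', '-']
z 44 ['-', '2.0..-0.4', '-']
z 42 ['32.0..31.4', '2.0..-0.2', '-']
z 40 ['-', '2.0..-0.2', '-17.6..-19.4']
z 38 ['26.8..13.0', '1.8..-0.4', '-11.4..-21.0']
z 36 ['27.8..6.2', '1.6..-0.4', '-11.4..-21.6']
z 34 ['23.0..13.2', '1.6..-0.6', '-5.4..-21.4']
z 32 ['23.6..7.4', '1.6..0.2', '-5.4..-21.4']
z 30 ['24.2..13.4', '-', '-5.6..-21.4']
z 28 ['24.8..13.4', '-', '-16.2..-21.0']
z 26 ['25.2..13.6', '-', '-16.6..-21.0']
z 24 ['32.0..3.2', '3.0..-4.8', '-5.0..-29.8']
z 22 ['32.0..3.2', '3.0..-4.8', '-5.0..-29.8']
z 20 ['32.0..3.2', '3.0..-4.8', '-5.0..-29.8']
```

```bash
python3 - <<'E'
from m import *
d=dict(np.load('s6.npz'));z=np.load('s6p.npz');p=z['p'];M=Rn.from_quat(z['q']).as_matrix();A=np.stack([-M[:,0],M[:,1],-M[:,2]],1)
L=(cloud(d)-p)@A+[0,0,.1332];g=cv2.cvtColor(d['color'],cv2.COLOR_RGB2GRAY)
K=d['camera_matrix']
def pr(X):
    q=d['R']@(p+A@(np.array(X)-[0,0,.1332]))+d['t'];return (K@q)[:2]/q[2]
u,v=np.round(pr([.0066,0,.035])).astype(int);print(u,v)
np.set_printoptions(linewidth=220)
print('gray');print(g[v-7:v+13,u-18:u+17])
print('x mm');print(np.round(L[v-7:v+13,u-18:u+17,0]*1000).astype(int))
E
```

```text
297 255
gray
[[104 105 104 107 105 106 105 103 107 102 104 106 106 105  92  64  45  47  45  46  42  52  70  98 106 102 102 107 105 107 107 106 106 107 105]
 [ 81 102 104 104 106 107 104 108 105 106 105 105 106 105 102  95  80  64  51  67  71  91  99 104 105 104 106 104 105 105 100 106 106 105 103]
 [ 83 102 105 103 101 105 104 106 104 105 105 103 107 107 107 103  99  72  54  94  99 105 102 106 106 104 105 108 107 104 109 107 104 104 106]
 [ 99 105 101  74 102 106 104 105 105 106 106 105 105 103 105 104 102  67  50 100 105 107 106 106 106 106 104 104 106 103 109 104 103 108 103]
 [103 101  80  83 102 100  88  91 101 105 103 103 106 101 105 104 100  65  63  98 104 105 106 104 106 105 103 104 105 104 104 105 103 100 107]
 [105  88  69  96 100  88  64  60  76  98  77 103 106 104  91 106 103  63  65 101 105 105 108 107 103 105 104 105 100  90 101 102  83  82 100]
 [102  71  78 100  83  59  42  42  56  94  65 100 102  91  69  99 101  64  65  99 105  92 103 106 101  76  99 102  83  62  75  99  86  74  99]
 [103  84  96  98  65  45  34  31  44  66  70 101 103  84  72 101 101  65  67 103 101 
[... 16020 characters left out ...]
4                  -14                  -14                  -13                  -13                  -13
                   -14                  -14                  -12                  -12                  -11                  -12                  -11                  -11                  -12                  -10
                   -10                  -10                  -11                   -9                  -11                  -11                  -10                  -10                  -10                  -10
                   -10                   -9                   -8                   -9                   -8]]<stdin>:10: RuntimeWarning: invalid value encountered in cast
```

Depth settles it: the tab and pin stand out to x≈-4 mm, the face is at +7 mm and the pointer at 0. I refit with those depths fixed.

```bash
sed -e "s/^F=8/z=np.load('s6p.npz');poses['s6']=(z['p'],z['q'])\nF=8/" -e 's/\.0685,np/.0715,np/' fit.py | sed '/^if __name__/,$d' > fit2.py; cat >> fit2.py <<'E'
fixed=[-.004,-.004,.0068,0.]
S=[.01,.001]+[.1,.1,.01]*3
def full(y): return np.concatenate([[y[0]],fixed,[y[1]],y[2:]])
f=lambda y:res(full(y))
jac=lambda y:np.stack([(f(y+e)-f(y-e))/(2*e.sum()) for e in np.diag(S)],1)
for xs in(-.004,-.003,-.005):
  fixed[0]=fixed[1]=xs
  s=least_squares(f,[.27,.01,-.5,0,0,-.5,0,.238,-.5,0,0],x_scale=np.array(S)*5,loss='soft_l1',f_scale=10,jac=jac)
  print(xs,round(s.cost),np.round(s.x,4))
E
timeout 300 python3 fit2.py
```

```text
-0.004 34485 [ 0.2719  0.0052 -0.5232  0.5534 -0.0071 -0.5182  0.3996  0.2334 -0.4962
  0.5572 -0.0007]
-0.003 34353 [ 2.712e-01  5.300e-03 -5.507e-01  4.188e-01 -8.100e-03 -5.201e-01
  3.667e-01  2.334e-01 -4.874e-01  5.680e-01 -1.000e-04]
-0.005 34593 [ 0.27    0.0056 -0.5766  0.4584 -0.0109 -0.5281  0.4124  0.2329 -0.5013
  0.5534 -0.0009]
```

The tab is at about 0.272 rad: the fit gives 0.271, a slice check 0.274, and the pointer control readings are within 0.005. Now I carry the gauge back over the stud.

Request:
servo_tool(deltas="0.56 -0.98 -0.3 0 0 0.95 1; 0.56 -0.98 -0.4 0 0 0.95 1; 0.56 -0.98 -0.4 0 0 0.95 1; 0.56 -0.98 -0.4 0 0 0.95 1; 0.56 -0.98 -0.5 0 0 0.95 1")

```text
time: 19.82
ee_pos: [0.4966, 0.2084, 0.3874]
eef_rot: [0.335, 0.942, -0.001, 0.002]
ft_force: [0.4, -0.4, -2.4]
width: 0.0238
```

Request:
servo_tool(deltas="0.56 -0.98 -0.7 0 0 0.95 1; 0.56 -0.98 -0.7 0 0 0.95 1; 0 0 -0.9 0 0 0.95 1; 0 0 -0.9 0 0 0.95 1; 0 0 -0.3 0 0 0.65 1")

```text
time: 20.45
ee_pos: [0.5397, 0.1309, 0.245]
eef_rot: [0.032, 0.999, -0.002, 0.0]
ft_force: [-0.5, 0.7, -2.9]
width: 0.0238
```

Request:
servo_tool(deltas="0 0 0 0 0 0 1; 0 0 0 0 0 0 1")

```text
time: 20.7
ee_pos: [0.5412, 0.1315, 0.2485]
eef_rot: [0.034, 0.999, -0.001, 0.002]
ft_force: [-0.3, 0.1, -2.2]
width: 0.0235
```

```bash
cat >> m.py <<'E'
def ori():
    s=r.read_state();M=Rn.from_quat(s['eef_rot']).as_matrix();A=np.stack([-M[:,0],M[:,1],-M[:,2]],1);up=A.T@[0,0,1]
    g=np.array(s['ee_pos'])+A@[0,0,.0039-.1332]
    print('roll %.4f pitch %.4f yaw %.2fdeg'%(np.arctan2(up[1],up[2]),up[0],np.degrees(np.arctan2(A[1,0],A[0,0]))),'groove',np.round(g,4),'F',np.round(s['ft_force'],1))
E
python3 - <<'E'
from m import *
st();ori();d=gauge()
P=wcloud(d).reshape(-1,3);C=d['color'].reshape(-1,3).astype(int);S=np.hypot(P[:,0]-.541,P[:,1]-.1305)<.085
rect(P[S&(P[:,2]>.0065)&(P[:,2]<.0125)&(C.sum(1)<280)],'foot')
E
```

```text
20.7 [0.5412 0.1315 0.2485] [ 0.0345  0.9994 -0.001   0.0025] [-0.33  0.08 -2.15] 0.02345624960459891 [-0.242  0.173 -0.091  1.619  0.02   1.346  1.166]
roll -0.0018 pitch 0.0050 yaw -3.95deg groove [0.5418 0.1312 0.1192] F [-0.3  0.1 -2.2]
frametop in tool frame 2375 c 0.0056 -0.001 wh 0.0254 0.1 a 0.1 zmed 0.0121
foot 909 c 0.5129 0.1343 wh 0.0974 0.0513 a 87.4 zmed 0.0094
```

Request:
servo_tool(deltas="0 0 -0.9 0 0.03 0 1; 0 0 -0.5 0 0 0 1; 0 -0.02 -0.1 0 0 0 1; 0 0 0 0 0 0 1; 0 0 0 0 0 0 1")

```text
time: 21.38
ee_pos: [0.5415, 0.1307, 0.1889]
eef_rot: [0.034, 0.999, -0.001, 0.001]
ft_force: [0.6, 0.2, -2.8]
width: 0.0235
```

```bash
python3 -c "
from m import *
ori();st()"
```

```text
roll -0.0019 pitch 0.0015 yaw -3.85deg groove [0.5416 0.1305 0.0596] F [ 0.6  0.2 -2.8]
21.375 [0.5415 0.1307 0.1889] [ 3.360e-02  9.994e-01 -1.000e-03  7.000e-04] [ 0.56  0.21 -2.82] 0.02349883649395517 [-0.24   0.213 -0.092  1.699  0.023  1.23   1.166]
```

Request:
servo_tool(deltas="0 0 -0.05 0 0 0 1; 0 0 -0.03 0 0 0 1; 0 0 0 0 0 0 1")

```text
time: 21.75
ee_pos: [0.5415, 0.1316, 0.1856]
eef_rot: [0.033, 0.999, -0.0, 0.001]
ft_force: [0.5, 2.2, 5.5]
width: 0.0235
```

Request:
servo_tool(deltas="0 0 -0.03 0 0 0 1; 0 0 0 0 0 0 1")

```text
time: 22.0
ee_pos: [0.5417, 0.132, 0.185]
eef_rot: [0.033, 0.999, -0.0, 0.001]
ft_force: [-0.2, 3.0, 7.8]
width: 0.0235
```

Request:
servo_tool(deltas="0 0 -0.02 0 0 0 1; 0 0 0 0 0 0 1")

```text
time: 22.25
ee_pos: [0.5419, 0.1323, 0.1845]
eef_rot: [0.033, 0.999, 0.0, 0.002]
ft_force: [-0.4, 3.9, 10.2]
width: 0.0237
```

```bash
python3 -c "
from m import *
ori();st()"
```

```text
roll 0.0006 pitch 0.0031 yaw -3.79deg groove [0.5423 0.1323 0.0552] F [-0.4  3.9 10.2]
22.25 [0.5419 0.1323 0.1845] [3.310e-02 9.995e-01 2.000e-04 1.600e-03] [-0.45  3.94 10.18] 0.02369434766214003 [-0.24   0.216 -0.093  1.704  0.022  1.219  1.166]
```

Request:
servo_tool(deltas="0 0.05 0 0 0 0 1; 0 0 0 0 0 0 1; 0 0 0 0 0 0 1")

```text
time: 22.62
ee_pos: [0.5419, 0.133, 0.1843]
eef_rot: [0.033, 0.999, -0.001, 0.001]
ft_force: [-0.8, 2.0, 10.1]
width: 0.0236
```

```bash
python3 -c "
from m import *
ori();print(r.read_state()['torque'])"
```

```text
roll -0.0012 pitch 0.0029 yaw -3.83deg groove [0.5423 0.1329 0.055 ] F [-0.8  2.  10.1]
[ 0.49098922  0.01665994 -0.02502263]
```

Request:
servo_tool(deltas="0 0.04 0.03 0 0 0 1; 0 0 0 0 0 0 1; 0 0 0 0 0 0 1")

```text
time: 23.0
ee_pos: [0.5416, 0.1336, 0.1843]
eef_rot: [0.034, 0.999, -0.001, 0.001]
ft_force: [2.1, -1.5, 6.1]
width: 0.0235
```

```bash
python3 -c "
from m import *
ori();print(r.read_state()['torque'])"
```

```text
roll -0.0028 pitch 0.0015 yaw -3.87deg groove [0.5418 0.1332 0.055 ] F [ 2.1 -1.5  6.1]
[-0.66599142 -0.80870636  0.01414277]
```

Seated: the groove reads (0.5418, 0.1332, 0.0550) with about 9 N of contact. Now I rock it right about the stud axis on an arc.

Request:
servo_tool(deltas="-0.008 -0.121 -0.002 0.268 -0.018 0 1; -0.008 -0.121 -0.007 0.268 -0.018 0 1; -0.008 -0.121 -0.011 0.268 -0.018 0 1; -0.008 -0.120 -0.016 0.268 -0.018 0 1")

```text
time: 23.5
ee_pos: [0.5401, 0.1141, 0.1829]
eef_rot: [0.034, 0.997, 0.074, 0.003]
ft_force: [0.0, -1.7, 5.2]
width: 0.0238
```

```bash
python3 -c "
from m import *
ori()"
```

```text
roll 0.1485 pitch 0.0012 yaw -3.88deg groove [0.5416 0.1332 0.055 ] F [ 0.  -1.7  5.2]
```

Request:
servo_tool(deltas="-0.008 -0.12 -0.02 0.271 -0.018 0 1; -0.008 -0.12 -0.025 0.271 -0.018 0 1; -0.008 -0.119 -0.03 0.271 -0.018 0 1; -0.008 -0.117 -0.034 0.271 -0.018 0 1; 0 0 0 0 0 0 1")

```text
time: 24.12
ee_pos: [0.5387, 0.0949, 0.1784]
eef_rot: [0.034, 0.988, 0.15, 0.005]
ft_force: [0.2, -2.9, 7.1]
width: 0.0235
```

```bash
python3 -c "
from m import *
ori()"
```

```text
roll 0.3005 pitch 0.0004 yaw -3.96deg groove [0.5414 0.1331 0.0549] F [ 0.2 -2.9  7.1]
```

Roll is 0.3005. I hold it there about 2.5 s so the pointer settles at the pin.

Request:
servo_tool(deltas="0 0 0 0 0 0 1; 0 0 0 0 0 0 1; 0 0 0 0 0 0 1; 0 0 0 0 0 0 1; 0 0 0 0 0 0 1")

```text
time: 24.75
ee_pos: [0.5388, 0.0951, 0.1785]
eef_rot: [0.034, 0.988, 0.149, 0.005]
ft_force: [0.3, -3.0, 7.5]
width: 0.0236
```

Request:
servo_tool(deltas="0 0 0 0 0 0 1; 0 0 0 0 0 0 1; 0 0 0 0 0 0 1; 0 0 0 0 0 0 1; 0 0 0 0 0 0 1")

```text
time: 25.38
ee_pos: [0.5387, 0.0951, 0.1785]
eef_rot: [0.033, 0.988, 0.149, 0.005]
ft_force: [0.1, -2.9, 6.6]
width: 0.0239
```

Request:
servo_tool(deltas="0 0 0 0 0 0 1; 0 0 0 0 0 0 1; 0 0 0 0 0 0 1; 0 0 0 0 0 0 1; 0 0 0 0 0 0 1")

```text
time: 26.0
ee_pos: [0.5388, 0.0951, 0.1785]
eef_rot: [0.034, 0.988, 0.149, 0.005]
ft_force: [-0.0, -4.5, 7.2]
width: 0.0238
```

Request:
servo_tool(deltas="0 0 0 0 0 0 1; 0 0 0 0 0 0 1; 0 0 0 0 0 0 1; 0 0 0 0 0 0 1; 0 0 0 0 0 0 1")

```text
time: 26.62
ee_pos: [0.5388, 0.0951, 0.1785]
eef_rot: [0.034, 0.988, 0.149, 0.005]
ft_force: [-0.2, -2.6, 5.9]
width: 0.024
```

```bash
python3 - <<'E'
from m import *
ori()
for n in('side','scene','wrist'):
    d=imaging.camera(n);np.savez('pin_'+n,**d)
# steel gauge lateral roll from frame top plane in wrist cloud
d=dict(np.load('pin_wrist.npz'));s=r.read_state();p=np.array(s['ee_pos']);M=Rn.from_quat(s['eef_rot']).as_matrix()
L=(wcloud(d).reshape(-1,3)-p)@M
m=(abs(L[:,2]-.0115)<.006)&(abs(L[:,1])>.025)&(abs(L[:,1])<.048)&(abs(L[:,0])<.015)
c=np.linalg.lstsq(np.c_[L[m,:2],np.ones(m.sum())],L[m,2],rcond=None)[0];print('frame-top plane in tool frame: slope x,y,z0',c,m.sum())
E
```

```text
roll 0.2990 pitch 0.0009 yaw -3.89deg groove [0.5415 0.1331 0.055 ] F [-0.2 -2.6  5.9]
frame-top plane in tool frame: slope x,y,z0 [-0.00433043  0.00040481  0.01158788] 1657
```

The gauge stays rigid in the grip (frame-top slope 0.0004) and roll is 0.299, so the pointer stands at the pin. Rocking the other way to -0.272.

Request:
servo_tool(deltas="0.008 0.113 0.032 -0.255 0.017 0 1; 0.008 0.113 0.028 -0.255 0.017 0 1; 0.008 0.113 0.024 -0.255 0.017 0 1; 0.008 0.113 0.020 -0.255 0.017 0 1")

```text
time: 27.28
ee_pos: [0.54, 0.1133, 0.1827]
eef_rot: [0.034, 0.996, 0.077, 0.003]
ft_force: [1.1, -3.5, 6.1]
width: 0.0235
```

Request:
servo_tool(deltas="0.008 0.115 0.016 -0.255 0.017 0 1; 0.008 0.115 0.012 -0.255 0.017 0 1; 0.008 0.115 0.008 -0.255 0.017 0 1; 0.008 0.115 0.003 -0.255 0.017 0 1")

```text
time: 27.78
ee_pos: [0.5413, 0.1316, 0.1843]
eef_rot: [0.034, 0.999, 0.006, 0.001]
ft_force: [0.1, -2.4, 7.9]
width: 0.0238
```

```bash
python3 -c "
from m import *
ori()"
```

```text
roll 0.0119 pitch 0.0008 yaw -3.89deg groove [0.5415 0.1332 0.055 ] F [ 0.1 -2.4  7.9]
```

Request:
servo_tool(deltas="0.008 0.115 -0.001 -0.255 0.017 0 1; 0.008 0.115 -0.004 -0.255 0.017 0 1; 0.008 0.115 -0.008 -0.255 0.017 0 1; 0.008 0.115 -0.012 -0.255 0.017 0 1")

```text
time: 28.28
ee_pos: [0.5424, 0.1501, 0.1832]
eef_rot: [0.034, 0.997, -0.065, -0.002]
ft_force: [1.0, -2.3, 5.4]
width: 0.0235
```

Request:
servo_tool(deltas="0.008 0.113 -0.017 -0.255 0.017 0 1; 0.008 0.113 -0.021 -0.255 0.017 0 1; 0.008 0.113 -0.025 -0.255 0.017 0 1; 0.008 0.113 -0.029 -0.255 0.017 0 1; 0 0 0 0 0 0 1")

```text
time: 28.9
ee_pos: [0.5436, 0.1684, 0.1794]
eef_rot: [0.033, 0.99, -0.137, -0.004]
ft_force: [0.2, -2.1, 8.5]
width: 0.0236
```

Request:
servo_tool(deltas="0 0 0 0 0 0 1; 0 0 0 0 0 0 1; 0 0 0 0 0 0 1; 0 0 0 0 0 0 1; 0 0 0 0 0 0 1")

```text
time: 29.52
ee_pos: [0.5436, 0.1681, 0.1795]
eef_rot: [0.033, 0.99, -0.136, -0.004]
ft_force: [1.2, -2.2, 7.8]
width: 0.0235
```

Request:
servo_tool(deltas="0 0 0 0 0 0 1; 0 0 0 0 0 0 1; 0 0 0 0 0 0 1; 0 0 0 0 0 0 1; 0 0 0 0 0 0 1")

```text
time: 30.15
ee_pos: [0.5436, 0.1681, 0.1795]
eef_rot: [0.033, 0.99, -0.136, -0.004]
ft_force: [1.3, -2.0, 6.6]
width: 0.0234
```

Request:
servo_tool(deltas="0 0 0 0 0 0 1; 0 0 0 0 0 0 1; 0 0 0 0 0 0 1; 0 0 0 0 0 0 1; 0 0 0 0 0 0 1")

```text
time: 30.78
ee_pos: [0.5436, 0.1681, 0.1795]
eef_rot: [0.033, 0.99, -0.136, -0.004]
ft_force: [0.2, -2.0, 7.0]
width: 0.024
```

```bash
python3 - <<'E'
from dial import *
ori();ims=[]
for n in('side','scene'):
    d=imaging.camera(n);s=r.read_state();M=Rn.from_quat(s['eef_rot']).as_matrix();A=np.stack([-M[:,0],M[:,1],-M[:,2]],1)
    K=d['camera_matrix'];q=d['R']@(np.array(s['ee_pos'])+A@[.0,.01,.05-.1332])+d['t'];u,v=np.round((K@q)[:2]/q[2]).astype(int)
    ims.append(cv2.resize(d['color'][v-28:v+28,u-28:u+28],(400,400),interpolation=cv2.INTER_CUBIC))
ori();save('fin',np.hstack(ims))
E
```

```text
roll -0.2729 pitch 0.0004 yaw -3.86deg groove [0.5413 0.1333 0.055 ] F [ 0.2 -2.   7. ]
roll -0.2729 pitch 0.0004 yaw -3.86deg groove [0.5413 0.1334 0.055 ] F [ 0.3 -1.   8. ]
```

View pics/fin.png

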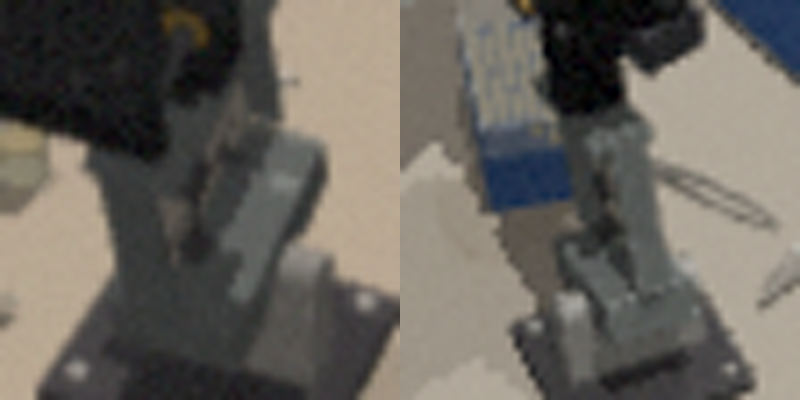

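The final view shows the gauge astride the stud, tipped left, with the pointer tip close to the dark tab near (195,235). I ease the push slightly, let it settle and hand in.

Request:
servo_tool(deltas="0 0 0.015 0 0 0 1; 0 0 0 0 0 0 1; 0 0 0 0 0 0 1; 0 0 0 0 0 0 1; 0 0 0 0 0 0 1")

```text
time: 31.5
ee_pos: [0.5435, 0.1682, 0.1795]
eef_rot: [0.033, 0.99, -0.136, -0.005]
ft_force: [1.9, -4.7, 4.6]
width: 0.0234
```

Request:
servo_tool(deltas="0 0 0 0 0 0 1; 0 0 0 0 0 0 1; 0 0 0 0 0 0 1; 0 0 0 0 0 0 1; 0 0 0 0 0 0 1")

```text
time: 32.12
ee_pos: [0.5435, 0.1682, 0.1795]
eef_rot: [0.033, 0.99, -0.136, -0.005]
ft_force: [1.3, -5.2, 4.7]
width: 0.0236
```

```bash
python3 -c "
from m import *
ori()
if abs(r.read_state()['ft_force'][2]-4)<5: print(job.close_job())"
```

```text
roll -0.2725 pitch -0.0001 yaw -3.86deg groove [0.5411 0.1335 0.0549] F [ 1.3 -5.2  4.7]
the job is handed in; nothing more can be done
None
```

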